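Unlock the coin case with its release pin

TASK

The locked coin case is next in line for photographing. Take the release pin from its stand, push its steel rod down through the small hole in the case's front deck until the hidden latch lets go and the cover springs up, then swing the cover right back until it stays open by itself. Put the pin back in its stand, and do not knock the mouse, the blower, the tape roll or the note block about.

Things in the scene. Friction and masses are not known exactly. Their poses are not given: they have to be found in the camera images.
- coin_case: low grey metal case, 160 mm deep (x) x 190 mm wide (y) x 40 mm high, fixed; origin at the centre of its underside, front toward its own -x, left toward +y. Its front 38 mm is a flat deck, 40 mm above the desk, with the release hole; behind it lies the aluminium-framed clear cover over six round coin capsules on felt. A hidden spring latch holds the cover; pulling does not free it.
- release_hole (a point): centre of the mouth of the round release hole, 11 mm across, in the top of the front deck with a thin steel ring round it: 61 mm in front of the case's centre and 66 mm to the right of it (case frame x -61, y -66, z 40 mm). The deck is 4 mm thick; straight below the hole, 19 mm under the deck's top, is the steel paddle of the latch.
- pawl (a joint): angle in rad of the hidden latch, a sprung rocker: 0 at rest, 0.42 fully pressed. The rod presses its paddle straight down: it resists with about 3 to 7 N and drags the tip a little to the right, frees the cover after about 7 mm (tip 26 mm below the deck's top, about 0.3 rad) and stops after 9 mm (tip 28 mm below the deck's top). It springs back when let go.
- cover (a joint): angle of the cover about its hinge in rad: 0 shut, 1.85 fully back (past upright, where it stays by its own weight). Once freed, a spring kicker lifts it to about 0.5 and holds it there; from anywhere short of upright it falls back to that. The damped hinge lies along the case's y axis, 76 mm behind the case's centre, 41 mm above the desk; 1 to 2 N at the front edge move it.
- cover_front (a point): point on the cover's front edge, 118 mm from the hinge, 35 mm left of the edge's middle; the cover is 188 mm wide, 8 mm thick. It moves with the cover: 45 mm above the desk shut, about 100 mm at 0.5 rad. With the cover sprung up, pushing here from the front toward the hinge, with something upright that reaches below the edge, swings it back. A small hook juts 17 mm from the underside 42 mm right of the middle.
- release_pin: release pin, 110 mm long, about 50 g: a round steel rod 6 mm thick and 50 mm long with a round tip, then a round black handle 20 mm thick and 60 mm long. Origin at the tip, z along the pin toward the handle. It starts upright in the stand, the shoulder under its handle resting on the stand's top, so that its tip is 4 mm and its handle 54 to 114 mm above the desk.
- pin_stand: round aluminium stand, 66 mm across at the foot, 45 mm at the top, 54 mm high, fixed to the desk; origin at the centre of its underside, z up. A well 13 mm across goes straight down its middle from the top to 3 mm above the desk.
- mouse: black computer mouse, 112 x 55 x 38 mm, loose, bystander; origin at the centre of its underside
- blower: black rubber dust blower, 53 mm across, 107 mm high, standing loose, bystander; origin at the centre of its underside
- tape: roll of packing tape, 92 mm across, 48 mm high, loose, bystander; origin at the centre of its underside
- laptop: open laptop on a paper ream, fixed, an obstacle between the robot's start and the work; origin at the middle of its underside, 52 mm above the desk, its x axis points away from its user. Its screen stands up to 300 mm above the desk; the top right corner of the screen lies at about x +200, y -188 mm in its frame.
- desk_lamp: grey desk lamp, fixed, an obstacle; origin on the desk. Its round foot (174 mm across) is centred 125 mm beyond the origin and 55 mm right of it. Its arm comes back over the desk at 450 to 650 mm height; its head hangs 120 to 215 mm nearer the robot than the origin and 45 to 140 mm left of it, underside 585 mm above the desk: do not lift the wrist high below it.
- notes: block of yellow sticky notes, 76 x 76 x 18 mm, loose, bystander; origin at the centre of its underside
Things that resemble listed ones, but are neither listed nor needed, are in the scene too. Of the things that look like the release_pin, take the one that is farthest from the robot's base at the start.

How it is judged:
On the way, in this order (a step that is already met when the one before it is completed fails the run):
1. the cover springs up while the pin's rod is down through the release hole (value of joint cover above 0.06 rad and horizontal distance between release_pin and release_hole below 0.012 m and z of release_pin in the frame of release_hole below -0.01 m), for 0.03 s.
2. the cover is swung back past upright (value of joint cover above 1.65 rad), for 0.1 s.
At the end, for the whole second after the job is handed in: the cover stands open past upright (joint above 1.65 rad) and the release pin is back in its stand: upright within 0.15 rad, its tip within 8 mm of the stand's axis and less than 12 mm above the desk, at rest (value of joint cover above 1.65 rad and horizontal distance between release_pin and pin_stand below 0.008 m and height (world z) of release_pin below 0.012 m and angle between release_pin's own z axis and vertical below 0.15 rad and linear speed of release_pin below 0.03 m/s); the robot touches nothing.
It fails at once if the mouse is shifted more than 40 mm (distance of mouse from where it was at the start of the episode above 0.04 m).
It fails at once if the blower is shifted more than 40 mm (distance of blower from where it was at the start of the episode above 0.04 m).
It fails at once if the tape roll is shifted more than 40 mm (distance of tape from where it was at the start of the episode above 0.04 m).
It fails at once if the note block is shifted more than 40 mm (distance of notes from where it was at the start of the episode above 0.04 m).
It also fails if it takes over 72 s, if anything falls off the work surface, if the arm or the gripper's body presses on something with over 40 N, if the wrist force passes 120 N, or if a joint passes its speed limit or range.

ROBOT

A 7-joint arm with a two-finger parallel gripper is mounted at the origin on a cart in front of the work surface, level with it; the furniture and walls round the work are solid. World frame = base frame: x ahead of the robot, y to its left, z up, the work surface at z = 0. Lengths are in m, angles in rad, forces in N, time in s.
With the tool pointing down it reaches from about 0.35 to 0.9 m from the base axis. Payload 8.1 kg.
Tool frame: the origin (TCP) lies midway between the tips of the shut fingers; the grasp point (between the pads) lies arm.grasp_offset behind it (arm.grasp_offset is the distance from the TCP to the grasp point, in m); z points along the fingers, y is the line along which they close (so a half turn about z gives the same grasp; the last joint's range is limited). The gripper opens to 92 mm and grips with 3 to 60 N. Pads are 19 mm wide; open, the fingers measure 130 mm over their backs; the gripper's body (75 mm by 190 mm) begins 47 mm behind the grasp point.
Start: joints at [1.177, 0.434, 0.025, 1.573, -0.012, 1.134, -0.075], TCP at [0.179, -0.599, 0.227] pointing down, gripper open.
Joint ranges: [-2.62, 2.62], [-0.44, 2.09], [-1.27, 1.32], [0.08, 2.57], [-1.32, 4.46], [0.12, 2], [-2.74, 2.74]. Speed limits (rad/s): [2.22, 2.22, 3.01, 3.01, 3.14, 3.14, 3.14].

INTERFACE

Orientations are given as a rotation vector (axis times angle).
In Python, from cell import observe, imaging, arm gives the robot as it stands.
- The arm moves only by the tool apply_moves, never from a script. Its argument "commands" is a list of rows, each a list of 5 numbers: the opening in per cent of the stroke, from 0 (shut) to 100 (fully open), then the shift along the world's x, y, z in units of 0.06 m (1.0 is 0.06 m), then the turn about the world's z in units of 0.5 rad (1.0 is 0.5 rad). A call has 1 to 12 rows; each row shifts and turns the commanded pose from where the row before left it; what a row does not reach is not made up. A row lasts 1/8 s, in which the tool goes at most 62.5 mm and 10.7 degrees, less where a joint would pass 70% of its speed; a pose out of reach is approached as far as the arm can. A call with a number of a shift or a turn outside -1 to 1 is refused whole. A call with a gripper value outside its range is refused whole. The fingers move at their own pace and stop on an object; "newtons" is the grip in N (left out, the last holds). Time passes only in rows, so rows that do not move let the fingers close. It gives the time, the measured TCP pose, the force, the opening and the grip force at its end, in the units of the state.
- observe(): the state, without advancing time (a new reading comes with each control period).
- imaging.get_image(name): name is "side" or "top"; returns (picture, depth): 480x640x3 uint8, red, green, blue; 480x640 float32, m along the optical axis (not along the pixel's ray), 0 where there is no reading.
- imaging.camera_params(name): a dict with "camera_matrix" (3x3 intrinsics, pixels), "dist" ([k1, k2, p1, p2, k3] as OpenCV has them; the pictures are not rectified), "origin" and "rotation" of the camera in the world. Camera axes: x right, y up, looking along -z (the intrinsics and any distortion apply to the point x, -y, -z); pixel columns grow to the right and rows downward; lengths in m; the calibration is good to about 2 mm. A picture is of the moment at which its call begins. camera_params takes no time and is no camera call.
- arm.sign_off(): hands the job in; it is judged then, once.
The state is a dict: "clock": time; "joints": joint angles; "dq": joint speeds; "joint_efforts": joint torques, N m; "position": TCP position; "ee_rot": TCP orientation; "force": force on the tool from outside, world axes, zero at the start; "ft_torque": the same for the moment, N m; "width": opening from 0.0 (shut) to 1.0 (fully open); "gripper_force": force on a finger pad.
Only numpy, scipy, OpenCV 4.12 (cv2) and the standard library are available. Lean on these libraries where they do the work, as an engineer would, in place of code of your own. Each camera call takes 0.05 s, during which the arm holds its last target. There are 200 camera calls.

## Working session

There is one attempt and no reset: what is moved stays moved. The work goes in short steps, Python scripts to look and compute and a tool call to move; the robot and the scene stay as the last step left them, time stands still between calls to the robot, and variables do not carry over. Pictures are saved under pics/ and viewed, at most 10 in all, crops included, and the job is handed in when it is done.

Besides the shell and the picture viewer there is one more tool, called after "Request:" by a JSON object that holds its "fn" and its "kwargs". apply_moves: Moves the arm, as the interface text tells. Its arguments: {"type":"object","properties":{"commands":{"type":"array"},"newtons":{"type":"number"}},"required":["commands"]}

```bash
ls; mkdir -p pics; cat > h.py <<'E'
import numpy as np, cv2, json
from cell import observe, imaging, arm
def snap(name,tag):
    im,d=imaging.get_image(name); np.savez(f'{tag}.npz',im=im,d=d); cv2.imwrite(f'pics/{tag}.png',im[:,:,::-1]); return im,d
def rays(name,px):
    p=imaging.camera_params(name); K=np.array(p['camera_matrix'],float); D=np.array(p['dist'],float)
    u=cv2.undistortPoints(np.array(px,float).reshape(-1,1,2),K,D)[:,0]
    R=np.array(p['rotation']); 
    if R.ndim==1: R=cv2.Rodrigues(R)[0]
    v=np.c_[u[:,0],-u[:,1],-np.ones(len(u))]
    return np.array(p['origin'],float), v@R.T
def atz(name,px,z):
    o,v=rays(name,px); return o+v*((np.atleast_1d(z)-o[2])/v[:,2])[:,None]
def atd(name,px,d):
    o,v=rays(name,px); return o+v*np.array([d[int(round(y)),int(round(x))] for x,y in px])[:,None]
def proj(name,P):
    p=imaging.camera_params(name); R=np.array(p['rotation'])
    if R.ndim==1: R=cv2.Rodrigues(R)[0]
    c=(np.atleast_2d(P)-np.array(p['origin']))@R*[1,-1,-1]
    return cv2.projectPoints(c,np.zeros(3),np.zeros(3),np.array(p['camera_matrix'],float),np.array(p['dist'],float))[0][:,0]
E
python3 - <<'E'
from h import *
for n in('side','top'):
    snap(n,n+'0'); print(imaging.camera_params(n))
print(observe(), arm.grasp_offset)
E
```

```text
pics
{'camera_matrix': array([[566.21548112,   0.        , 316.07565255],
       [  0.        , 566.21548112, 245.09029369],
       [  0.        ,   0.        ,   1.        ]]), 'dist': array([0.02339015, 0.        , 0.        , 0.        , 0.        ]), 'origin': array([-0.40891326,  0.31109943,  0.84872253]), 'rotation': array([ 0.62386101, -0.84554726, -1.72862061])}
{'camera_matrix': array([[612.39900334,   0.        , 316.23266915],
       [  0.        , 612.39900334, 241.38299426],
       [  0.        ,   0.        ,   1.        ]]), 'dist': array([-0.07025681,  0.        ,  0.        ,  0.        ,  0.        ]), 'origin': array([0.41030432, 0.00713997, 1.4427919 ]), 'rotation': array([ 0.06710365, -0.04970663, -1.59783963])}
{'clock': 0.1, 'joints': array([ 1.17739357,  0.43513347,  0.02497008,  1.57398837, -0.01157762,
        1.1339795 , -0.07513487]), 'dq': array([ 0.00158929, -0.00144669, -0.0009687 , -0.00303004, -0.002429  ,
       -0.00050219,  0.00112572]), 'joint_efforts': array([ 4.59757081e-03, -6.69125748e+01,  9.89601351e-01, -3.15143287e+01,
       -6.02474366e-02,  3.75128200e-02,  3.40740530e-05]), 'position': array([ 0.17901947, -0.59835202,  0.22604259]), 'ee_rot': array([-3.10715514e+00, -4.54850525e-01,  5.31052008e-04]), 'force': array([-0.28766405, -1.05491624,  0.16290033]), 'ft_torque': array([-0.04464474,  0.00737472,  0.01004724]), 'gripper_force': 0.0, 'width': 0.9980700896593564} 0.0188
```

View pics/top0.png

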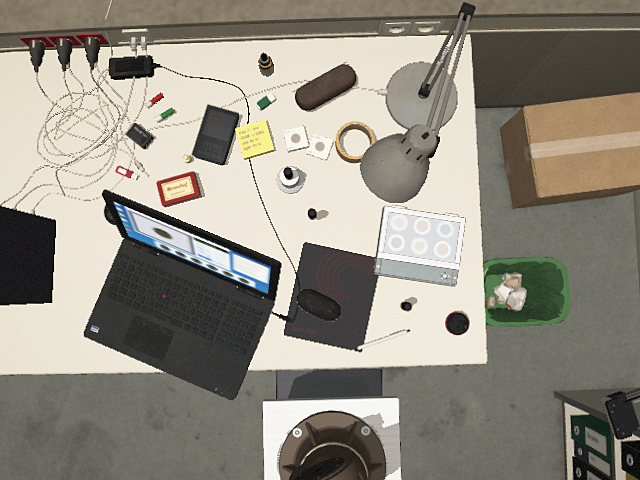

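View pics/side0.png

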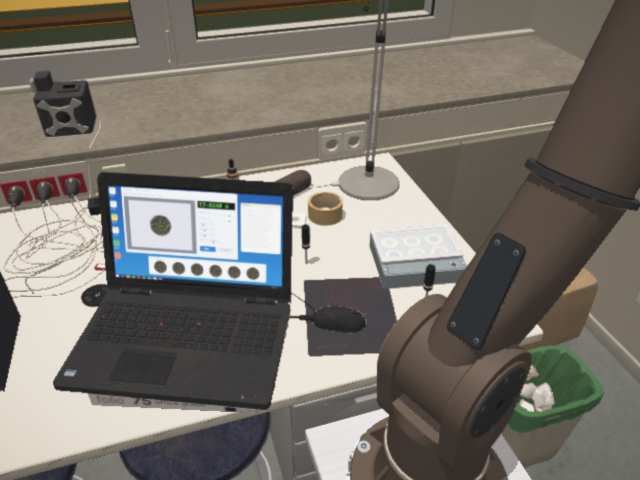

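```bash
python3 - <<'E'
from h import *
im=cv2.imread('pics/top0.png')
a=cv2.resize(im[150:240,240:340],None,fx=4,fy=4,interpolation=3)
b=cv2.resize(im[285:345,380:480],None,fx=4,fy=4,interpolation=3)
c=cv2.resize(im[40:90,230:330],None,fx=4,fy=4,interpolation=3)
cc=np.zeros((600,800,3),np.uint8)
cc[:360,:400]=a;cc[:240,400:]=b;cc[240:440,400:]=c
cv2.imwrite('pics/c1.png',cc)
d=np.load('top0.npz')['d']
px=[(291,172),(291,178),(279,184),(313,213),(406,306),(457,322),(265,60),(265,70),(390,165),(357,140),(255,140),(320,302),(104,192),(279,262),(270,297),(382,207),(466,217),(458,284),(375,274)]
for p,q in zip(px,atd('top',px,d)): print(p,q.round(3))
E
```

```text
(291, 172) [0.664 0.072 0.113]
(291, 178) [0.659 0.074 0.065]
(279, 184) [0.655 0.106 0.01 ]
(313, 213) [0.572 0.026 0.109]
(406, 306) [ 0.363 -0.17   0.107]
(457, 322) [ 0.323 -0.288  0.072]
(265, 60) [0.931 0.127 0.085]
(265, 70) [0.921 0.13  0.047]
(390, 165) [ 0.563 -0.082  0.668]
(357, 140) [ 0.759 -0.083 -0.005]
(255, 140) [0.762 0.16  0.017]
(320, 302) [0.376 0.016 0.038]
(104, 192) [0.601 0.421 0.299]
(279, 262) [0.459 0.089 0.301]
(270, 297) [0.391 0.125 0.099]
(382, 207) [ 0.595 -0.137 -0.003]
(466, 217) [ 0.565 -0.335  0.002]
(458, 284) [ 0.408 -0.31  -0.002]
(375, 274) [ 0.436 -0.111  0.041]
```

View pics/c1.png

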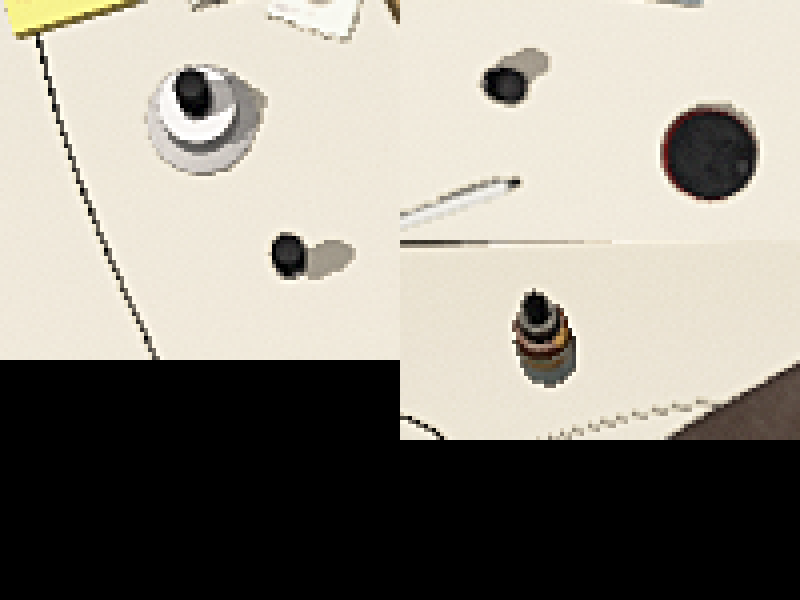

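Candidates: (291,172) in the aluminium stand; (313,213) free-standing; (406,306) free-standing; dropper bottle (265,63) isn't one. The stand's pin at (291,172) is the farthest, so that is the one. Now the case.

```bash
python3 - <<'E'
from h import *
im=cv2.imread('pics/top0.png'); s=cv2.imread('pics/side0.png')
cc=np.zeros((600,800,3),np.uint8)
cc[:364,:400]=cv2.resize(im[200:291,370:470],None,fx=4,fy=4,interpolation=2)
cc[:256,400:]=cv2.resize(s[222:286,365:465],None,fx=4,fy=4,interpolation=2)
cc[364:600,:400]=cv2.resize(s[155:214,210:310],None,fx=4,fy=4,interpolation=2)
cc[256:600,400:]=cv2.resize(im[150:193,266:316],None,fx=8,fy=8,interpolation=2)
cv2.imwrite('pics/c2.png',cc)
print(proj('side',[[.66,.07,.11],[.66,.07,0.0]]))
d=np.load('top0.npz')['d']
# profile of bottle and dark puck
for u,vs in ((265,range(52,78,3)),(457,range(310,336,4))):
    px=[(u,v) for v in vs]; print([tuple(q.round(3)) for q in atd('top',px,d)])
E
```

```text
[[277.78220547 208.76691937]
 [279.77147127 246.14394052]]
[(np.float64(0.986), np.float64(0.134), np.float64(-0.004)), (np.float64(0.939), np.float64(0.126), np.float64(0.095)), (np.float64(0.935), np.float64(0.126), np.float64(0.088)), (np.float64(0.932), np.float64(0.128), np.float64(0.076)), (np.float64(0.928), np.float64(0.128), np.float64(0.07)), (np.float64(0.925), np.float64(0.13), np.float64(0.056)), (np.float64(0.921), np.float64(0.13), np.float64(0.047)), (np.float64(0.922), np.float64(0.133), np.float64(0.024)), (np.float64(0.922), np.float64(0.134), np.float64(0.004))]
[(np.float64(0.347), np.float64(-0.305), np.float64(-0.002)), (np.float64(0.34), np.float64(-0.294), np.float64(0.047)), (np.float64(0.331), np.float64(-0.292), np.float64(0.053)), (np.float64(0.323), np.float64(-0.288), np.float64(0.072)), (np.float64(0.314), np.float64(-0.289), np.float64(0.066)), (np.float64(0.305), np.float64(-0.289), np.float64(0.062)), (np.float64(0.294), np.float64(-0.295), np.float64(0.034))]
```

View pics/c2.png

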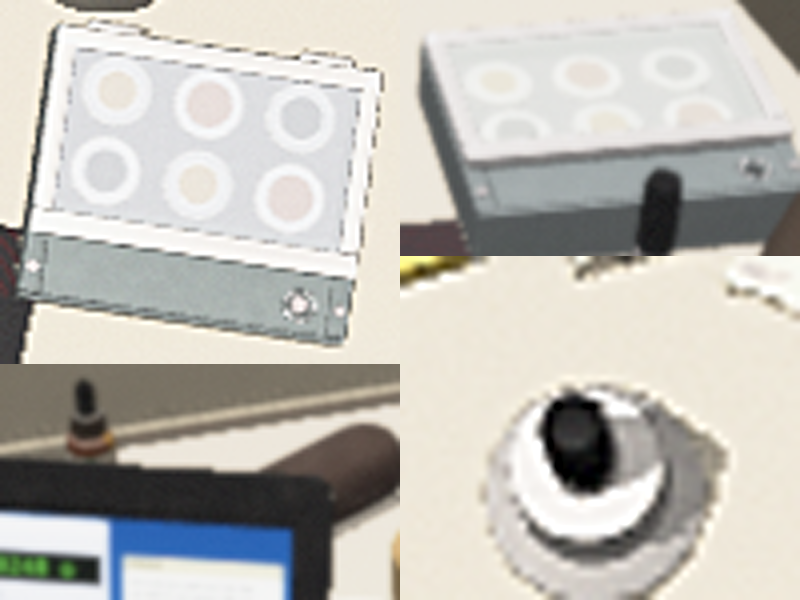

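```bash
python3 - <<'E'
from h import *
f=lambda x,y,ox,oy,k,u,v:((x-ox+.5)/k-.5+u,(y-oy+.5)/k-.5+v)
T=lambda x,y:f(x,y,0,0,4,370,200)
S=lambda x,y:f(x,y,400,0,4,365,222)
A=atz('top',[T(20,296),T(342,344),T(38,234),T(355,279),T(34,264),T(340,312),T(300,303)],.04)
print('FL FR,deck backL,backR, screwL,R,hole',A.round(4).tolist())
print('cover TL TR',atz('top',[T(60,28),T(381,72)],.045).round(4).tolist())
h=S(755,168);print('side hole',atz('side',[h,S(480,190)],.04).round(4))
o1,v1=rays('top',[T(300,303)]);o2,v2=rays('side',[h])
M=np.c_[v1[0],-v2[0]];t=np.linalg.lstsq(M,o2-o1,rcond=None)[0];print('tri',o1+t[0]*v1[0],o2+t[1]*v2[0])
th=np.arctan2(A[1,1]-A[0,1],A[1,0]-A[0,0])+np.pi/2;print('yaw',th, np.arctan2(*(A[5]-A[4])[1::-1])+np.pi/2)
W=lambda x,y:f(x,y,400,256,8,266,150)
print('pin',atz('top',[W(577,430)],.114),'standtop',atz('top',[W(587,462)],.054),'foot',atz('top',[W(597,498)],.01))
# refine: fit stand via depth points
z=np.load('top0.npz');d=z['d']
vv,uu=np.mgrid[160:195,272:312];px=np.c_[uu.ravel(),vv.ravel()]
P=atd('top',px,d)
a=P[(P[:,2]>.106)];b=P[abs(P[:,2]-.054)<.006]
print(len(a),a.mean(0),a.min(0),a.max(0));print(len(b),b.min(0),b.max(0))
vv,uu=np.mgrid[120:165,330:380];P=atd('top',np.c_[uu.ravel(),vv.ravel()],d);a=P[abs(P[:,2]-.048)<.006];print('tape',a.min(0),a.max(0))
E
```

```text
FL FR,deck backL,backR, screwL,R,hole [[0.4369, -0.1103, 0.04], [0.4042, -0.2937, 0.04], [0.4721, -0.1218, 0.04], [0.4411, -0.3027, 0.04], [0.455, -0.1189, 0.04], [0.4225, -0.2933, 0.04], [0.4283, -0.2705, 0.04]]
cover TL TR [[0.5899, -0.1382, 0.045], [0.5593, -0.3219, 0.045]]
side hole [[ 0.4303 -0.2722  0.04  ]
 [ 0.4591 -0.1186  0.04  ]]
tri [ 0.42827073 -0.27011272  0.04207492] [ 0.42802433 -0.2705953   0.04216728]
yaw -0.17669472698476518 -0.1843025270555123
pin [[0.66528784 0.0789453  0.114     ]] standtop [[0.66741177 0.0795325  0.054     ]] foot [[0.66468652 0.07911904 0.01      ]]
64 [0.64644815 0.07377084 0.21614228] [0.41030432 0.00713997 0.10625018] [0.67655429 0.08753635 1.4427919 ]
188 [0.6445433  0.05851996 0.04814225] [0.68757261 0.10042845 0.05959248]
tape [ 0.70201016 -0.11971861  0.04213901] [ 0.79321036 -0.02876909  0.05395559]
```

Request:
{"fn": "apply_moves", "kwargs": {"commands": [[100, 0.42, 0.75, 0, -0.09], [100, 0.42, 0.75, 0, -0.09], [100, 0.42, 0.75, 0, -0.09], [100, 0.42, 0.75, 0, -0.09], [100, 0.42, 0.75, 0, -0.09], [100, 0.42, 0.75, 0, -0.09], [100, 0.42, 0.75, 0, -0.09], [100, 0.42, 0.75, 0, -0.09], [100, 0.42, 0.75, 0, -0.09], [100, 0.42, 0.75, 0, -0.09], [100, 0.3, 0.4, 0, -0.03], [100, 0, 0, 0, 0]]}}

```text
clock: 1.6
position: [0.4501, -0.1224, 0.2265]
ee_rot: [-3.129, 0.266, 0.0]
force: [-0.3, 0.1, -0.5]
width: 0.998
gripper_force: 0.0
```

Request:
{"fn": "apply_moves", "kwargs": {"commands": [[100, 0.46, 0.38, -0.32, 0], [100, 0.46, 0.38, -0.32, 0], [100, 0.46, 0.38, -0.32, 0], [100, 0.46, 0.38, -0.32, 0], [100, 0.44, 0.46, 0, 0], [100, 0.44, 0.46, 0, 0], [100, 0.44, 0.46, 0, 0], [100, 0.44, 0.46, 0, 0], [100, 0, 0, 0, 0]]}}

```text
clock: 2.72
position: [0.6659, 0.0786, 0.1492]
ee_rot: [-3.129, 0.269, 0.001]
force: [-0.6, -1.7, 0.2]
width: 0.998
gripper_force: 0.0
```

```bash
python3 - <<'E'
from h import *
snap('top','top1'); snap('side','side1')
a=cv2.imread('pics/top1.png');b=cv2.imread('pics/side1.png')
c=np.zeros((600,800,3),np.uint8); c[:480,:400]=cv2.resize(a[60:300,200:400],None,fx=2,fy=2); c[:480,400:]=cv2.resize(b[60:300,180:380],None,fx=2,fy=2)
cv2.imwrite('pics/c3.png',c); o=observe(); print(o['joints'].round(3),o['position'])
E
```

```text
[-0.04   0.587 -0.24   1.528  0.154  1.047 -2.065] [0.66465144 0.07525256 0.14922272]
```

View pics/c3.png

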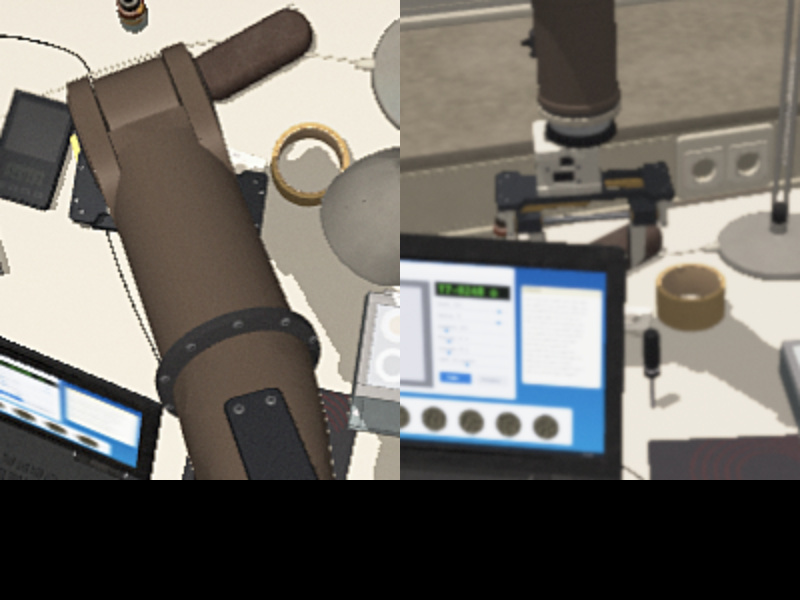

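Request:
{"fn": "apply_moves", "kwargs": {"commands": [[100, 0, 0, 0, 0], [100, 0, 0, -0.4, 0], [100, 0, 0, -0.5, 0], [100, 0, 0, -0.49, 0], [100, 0, 0, 0, 0]]}}

```text
clock: 3.45
position: [0.6631, 0.075, 0.0646]
ee_rot: [3.128, -0.275, -0.007]
force: [0.1, -0.6, 0.1]
width: 1.004
gripper_force: 0.0
```

```bash
python3 - <<'E'
from h import *
for i in range(3):
    print(observe()['position'],observe()['force']); imaging.get_image('side')
E
```

```text
[0.66305391 0.07499873 0.06456581] [ 0.06838326 -0.59509835  0.14899529]
[0.66438145 0.07558975 0.0663523 ] [-0.444318    0.02797025  0.49649148]
[0.66538265 0.07604024 0.06746857] [ 0.76905652 -0.96614423 -0.21546285]
```

Request:
{"fn": "apply_moves", "kwargs": {"commands": [[100, 0.02, 0.05, 0, 0], [0, 0, 0, 0, 0], [0, 0, 0, 0, 0], [0, 0, 0, 0, 0], [0, 0, 0, 0, 0], [0, 0, 0, 0, 0], [0, 0, 0, 0, 0], [0, 0, 0, 0, 0]], "newtons": 35}}

```text
clock: 4.6
position: [0.6664, 0.0798, 0.0665]
ee_rot: [3.13, -0.273, -0.0]
force: [-0.1, 0.4, -0.3]
width: 0.288
gripper_force: 0.0
```

Request:
{"fn": "apply_moves", "kwargs": {"commands": [[0, 0, 0, 0, 0], [0, 0, 0, 0, 0], [0, 0, 0, 0, 0], [0, 0, 0, 0, 0]]}}

```text
clock: 5.1
position: [0.6664, 0.0799, 0.0665]
ee_rot: [-3.13, 0.273, -0.0]
force: [0.8, 0.2, -0.7]
width: 0.213
gripper_force: 35.0
```

Request:
{"fn": "apply_moves", "kwargs": {"commands": [[0, 0, 0, 0.4, 0], [0, 0, 0, 0.5, 0], [0, 0, 0, 0.5, 0], [0, -0.22, -0.67, 0, 0], [0, -0.22, -0.67, 0, 0], [0, -0.5, -0.25, 0, 0], [0, -0.5, -0.25, 0, 0], [0, -0.6, -0.4, 0, 0], [0, -0.6, -0.5, 0, 0], [0, -0.6, -0.5, 0, 0], [0, -0.6, -0.5, 0, 0], [0, 0, 0, 0, 0]]}}

```text
clock: 6.6
position: [0.4329, -0.1472, 0.1505]
ee_rot: [3.128, -0.281, -0.003]
force: [0.0, -0.2, -1.7]
width: 0.216
gripper_force: 35.0
```

Request:
{"fn": "apply_moves", "kwargs": {"commands": [[0, 0, -0.5, 0, 0], [0, -0.02, -0.5, 0, 0], [0, -0.02, -0.5, 0, 0], [0, -0.02, -0.5, -0.1, 0], [0, 0, 0, -0.2, 0], [0, 0, 0, 0, 0], [0, 0, 0, 0, 0]]}}

```text
clock: 7.48
position: [0.4329, -0.2633, 0.1327]
ee_rot: [-3.129, 0.27, -0.0]
force: [0.3, -0.5, -0.5]
width: 0.213
gripper_force: 35.0
```

```bash
python3 - <<'E'
from h import *
snap('side','side2')
b=cv2.imread('pics/side2.png')
cv2.imwrite('pics/c4.png',cv2.resize(b[190:290,380:500],None,fx=6,fy=6,interpolation=2))
o=observe(); print(o['position'],o['force'],proj('side',[o['position'],o['position']-[0,0,.0625]]))
E
```

```text
[ 0.4329873  -0.26354595  0.13284331] [-0.06565251  0.18710756 -0.80993096] [[455.48182884 230.08332466]
 [451.26830164 253.00389209]]
```

View pics/c4.png

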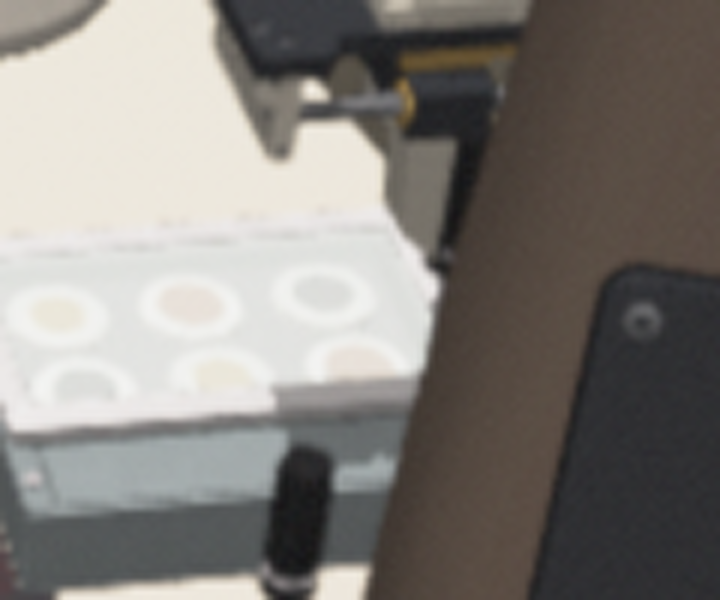

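Request:
{"fn": "apply_moves", "kwargs": {"commands": [[0, 0, 0.6, 0.1, 0], [0, 0, 0.8, 0.1, 0], [0, 0, 0.8, 0, 0], [0, 0, 0.8, 0, 0], [0, 0, 0, 0, 0], [0, 0, 0, 0, 0]]}}

```text
clock: 8.28
position: [0.4326, -0.0846, 0.1449]
ee_rot: [3.129, -0.272, 0.001]
force: [0.5, -0.9, -0.0]
width: 0.209
gripper_force: 35.0
```

```bash
python3 - <<'E'
from h import *
snap('side','side3')
b=cv2.imread('pics/side3.png')
o=observe(); P=o['position'];q=proj('side',[P,P-[0,0,.0125],P-[0,0,.0625],P+[0,0,.0475]]);print(P,q)
u,v=q[1].astype(int);print(u-40,v-30)
cv2.imwrite('pics/c5.png',cv2.resize(b[v-30:v+45,u-40:u+60],None,fx=8,fy=8,interpolation=2))
E
```

```text
[ 0.43250865 -0.0852696   0.14480086] [[378.28056878 241.16163265]
 [377.88859953 245.98329952]
 [376.37279348 264.65393553]
 [379.82059751 222.2426159 ]]
337 215
```

View pics/c5.png

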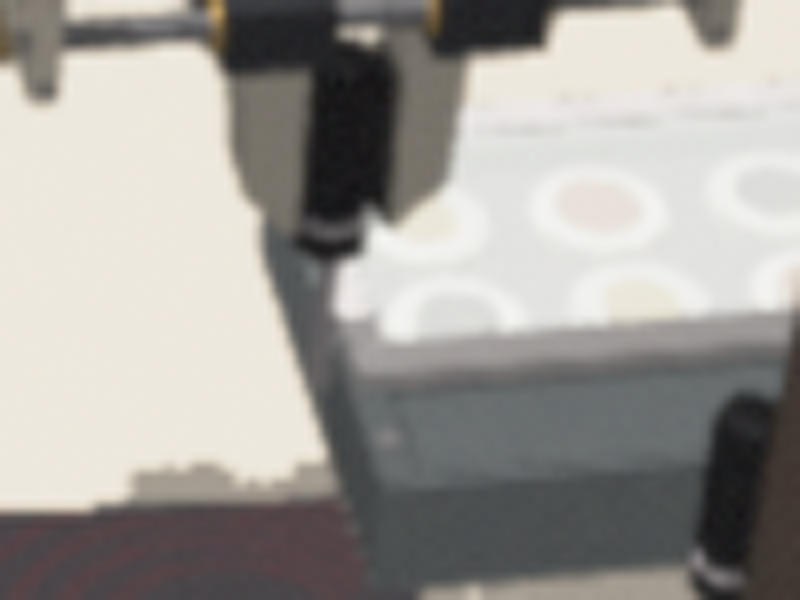

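```bash
python3 - <<'E'
from h import *
d=np.load('side3.npz')['d']; o,v=rays('side',[(378,236)])
p=[(381,228),(380,234),(379,240),(378,244)]
print(atd('side',p,d).round(4), (v[0]/np.linalg.norm(v[0])).round(3)*.01)
E
```

```text
[[ 0.4251 -0.0854  0.1832]
 [ 0.4236 -0.0836  0.1698]
 [ 0.4238 -0.0825  0.1547]
 [ 0.4244 -0.0813  0.1443]] [ 0.00727 -0.00341 -0.00596]
```

Request:
{"fn": "apply_moves", "kwargs": {"commands": [[0, 0, -0.7, 0, 0], [0, -0.02, -0.8, 0, 0], [0, -0.02, -0.8, 0, 0], [0, -0.02, -0.8, 0, 0], [0, 0, 0, 0, 0], [0, 0, 0, 0, 0]]}}

```text
clock: 9.07
position: [0.4282, -0.2711, 0.1443]
ee_rot: [-3.129, 0.277, 0.001]
force: [-0.3, 1.0, -1.1]
width: 0.21
gripper_force: 35.0
```

Request:
{"fn": "apply_moves", "kwargs": {"commands": [[0, 0.01, 0, -0.3, 0], [0, 0, 0, -0.3, 0], [0, 0, 0, 0, 0], [0, 0, 0, -0.08, 0], [0, 0, 0, -0.08, 0], [0, 0, 0, 0, 0]]}}

```text
clock: 9.82
position: [0.4291, -0.2705, 0.0988]
ee_rot: [-3.13, 0.273, 0.001]
force: [-1.2, -0.5, -0.5]
width: 0.212
gripper_force: 35.0
```

Request:
{"fn": "apply_moves", "kwargs": {"commands": [[0, 0, 0, -0.08, 0], [0, 0, 0, -0.08, 0], [0, 0, 0, -0.06, 0], [0, 0, 0, 0, 0]]}}

```text
clock: 10.32
position: [0.4291, -0.2705, 0.0853]
ee_rot: [-3.129, 0.273, 0.001]
force: [-1.4, 0.6, -1.2]
width: 0.21
gripper_force: 35.0
```

Request:
{"fn": "apply_moves", "kwargs": {"commands": [[0, 0, 0, -0.05, 0], [0, 0, 0, -0.05, 0], [0, 0, 0, -0.05, 0], [0, 0, 0, -0.03, 0], [0, 0, 0, 0, 0], [0, 0, 0, 0, 0]]}}

```text
clock: 11.08
position: [0.4292, -0.2709, 0.075]
ee_rot: [3.129, -0.274, -0.0]
force: [-4.0, -0.8, 3.3]
width: 0.212
gripper_force: 35.0
```

```bash
python3 - <<'E'
from h import *
im,d=snap('side','side4'); o=observe();print(o['position'],o['force'])
p=[(385,258),(400,258),(410,240),(420,235)]
print(atd('side',p,d).round(3)); print(atd('side',p,np.load('side0.npz')['d']).round(3))
E
```

```text
[ 0.4291213  -0.27084945  0.07498143] [-4.22368097 -0.76430356  4.03662572]
[[ 0.511 -0.143  0.026]
 [ 0.491 -0.171  0.034]
 [ 0.517 -0.205  0.059]
 [ 0.532 -0.238  0.055]]
[[ 0.485 -0.13   0.048]
 [ 0.475 -0.162  0.049]
 [ 0.53  -0.212  0.048]
 [ 0.538 -0.241  0.05 ]]
```

```bash
cat > cov.py <<'E'
from h import *
def cov(name='side'):
    im,d=imaging.get_image(name)
    vv,uu=np.mgrid[100:300,360:480] if name=='side' else np.mgrid[150:300,360:480]; px=np.c_[uu.ravel(),vv.ravel()]
    P=atd(name,px,d)-[.5,-.2166,0]; c,s=np.cos(-.175),np.sin(-.175)
    Q=np.c_[P[:,0]*c+P[:,1]*s,-P[:,0]*s+P[:,1]*c,P[:,2]]
    k=(Q[:,0]>-60)&(abs(Q[:,1]-.05)<.045)&(Q[:,0]>-.06)&(Q[:,0]<.2)&(Q[:,2]>.03)
    Q=Q[k]
    for z in np.arange(.035,.2,.01):
        m=Q[abs(Q[:,2]-z)<.005]
        if len(m): print(round(z,3),len(m),m[:,0].min().round(3),np.median(m[:,0]).round(3),m[:,0].max().round(3),m[:,1].min().round(3),m[:,1].max().round(3))
E
python3 -c "
from cov import *
cov();print(observe()['force'])"
```

```text
0.035 404 -0.06 -0.022 0.077 0.005 0.095
0.045 252 -0.06 -0.045 0.08 0.006 0.095
0.055 303 0.019 0.051 0.076 0.005 0.094
0.065 302 -0.038 0.007 0.037 0.005 0.094
0.075 292 -0.043 -0.032 -0.002 0.005 0.094
0.085 2 -0.039 -0.039 -0.039 0.013 0.044
0.145 20 -0.06 -0.042 -0.026 0.019 0.02
0.155 5 -0.059 -0.033 -0.028 0.019 0.021
0.165 10 -0.059 -0.042 -0.028 0.025 0.027
0.175 12 -0.059 -0.045 -0.031 0.027 0.028
0.185 112 -0.059 -0.042 -0.024 0.005 0.03
[-4.63596489 -1.46381347  4.18898862]
```

Request:
{"fn": "apply_moves", "kwargs": {"commands": [[0, 0, 0, 0, 0], [0, 0, 0, 0, 0], [0, 0, 0, 0, 0], [0, 0, 0, 0, 0]]}}

```text
clock: 11.68
position: [0.4292, -0.2708, 0.075]
ee_rot: [3.129, -0.274, -0.0]
force: [-5.8, -1.7, 5.1]
width: 0.208
gripper_force: 35.0
```

```bash
python3 -c "
from cov import *
cov();print(observe()['force'])"
```

```text
0.035 603 -0.06 -0.005 0.079 0.005 0.095
0.045 241 -0.06 -0.044 0.08 0.005 0.094
0.055 82 0.044 0.068 0.076 0.007 0.093
0.065 60 0.031 0.045 0.058 0.006 0.094
0.075 55 0.01 0.028 0.04 0.007 0.094
0.085 61 -0.012 0.008 0.017 0.005 0.094
0.095 92 -0.031 -0.024 0.002 0.006 0.094
0.105 116 -0.032 -0.026 -0.017 0.005 0.094
0.145 16 -0.059 -0.045 -0.031 0.018 0.021
0.155 8 -0.057 -0.039 -0.027 0.019 0.021
0.165 7 -0.057 -0.049 -0.028 0.026 0.027
0.175 15 -0.058 -0.044 -0.029 0.027 0.03
0.185 113 -0.059 -0.043 -0.025 0.006 0.029
[-5.11583235 -1.00110542  4.27072334]
```

Request:
{"fn": "apply_moves", "kwargs": {"commands": [[0, 0, 0, 0.2, 0], [0, 0, 0, 0.3, 0], [0, 0, 0, 0.3, 0], [0, 0, 0, 0, 0], [0, 0.1, 0.55, 0, 0], [0, 0.1, 0.55, 0, 0], [0, 0.1, 0.55, 0, 0], [0, 0, 0, -0.2, 0], [0, 0, 0, 0, 0]]}}

```text
clock: 12.85
position: [0.4467, -0.1715, 0.1098]
ee_rot: [-3.129, 0.273, 0.003]
force: [0.8, -0.5, -0.6]
width: 0.207
gripper_force: 35.0
```

```bash
cat > cf.py <<'E'
from cov import *
def rep():
    o=observe(); p=o['position']-[.5,-.2166,0]; c,s=np.cos(-.175),np.sin(-.175)
    print('tcp case',(p[0]*c+p[1]*s).round(4),(-p[0]*s+p[1]*c).round(4),p[2].round(4),o['force'].round(1),o['width'])
E
python3 -c "
from cf import *
rep();cov()"
```

```text
tcp case -0.0603 0.0351 0.1098 [ 0.8 -0.5 -0.6] 0.2066471530194828
0.035 501 -0.06 -0.006 0.08 0.005 0.095
0.045 254 -0.059 -0.044 0.08 0.006 0.095
0.055 60 -0.06 0.067 0.077 0.023 0.094
0.065 48 -0.057 0.045 0.057 0.028 0.094
0.075 36 0.014 0.028 0.035 0.036 0.094
0.085 43 -0.059 0.008 0.019 0.032 0.094
0.095 53 -0.031 -0.024 -0.0 0.045 0.094
0.105 55 -0.033 -0.026 -0.017 0.05 0.093
0.125 4 -0.06 -0.057 -0.056 0.024 0.06
0.135 4 -0.057 -0.055 -0.053 0.06 0.061
0.145 5 -0.06 -0.059 -0.056 0.023 0.063
0.155 8 -0.06 -0.057 -0.051 0.022 0.063
0.165 2 -0.056 -0.053 -0.049 0.021 0.022
0.175 13 -0.058 -0.053 -0.047 0.021 0.074
0.185 9 -0.058 -0.056 -0.049 0.021 0.075
```

Request:
{"fn": "apply_moves", "kwargs": {"commands": [[0, 0.2, -0.035, 0, 0], [0, 0.2, -0.035, 0.03, 0], [0, 0.2, -0.035, 0.26, 0], [0, 0.2, -0.035, 0.2, 0], [0, 0.2, -0.035, 0.15, 0], [0, 0.2, -0.035, 0.12, 0], [0, 0.2, -0.035, 0.07, 0], [0, 0.2, -0.035, 0.07, 0], [0, 0, 0, 0, 0]]}}

```text
clock: 14.02
position: [0.5466, -0.1898, 0.168]
ee_rot: [3.128, -0.275, 0.009]
force: [-4.9, -0.3, 19.0]
width: 0.214
gripper_force: 35.0
```

```bash
python3 -c "
from cf import *
rep();cov()"
```

```text
tcp case 0.0412 0.0345 0.168 [-4.9 -0.3 19. ] 0.21439774991471275
0.035 691 -0.059 0.009 0.08 0.005 0.095
0.045 366 -0.06 -0.005 0.081 0.005 0.095
0.055 127 0.04 0.074 0.079 0.007 0.093
0.065 97 0.067 0.073 0.078 0.006 0.095
0.075 108 0.064 0.07 0.075 0.005 0.094
0.085 108 0.063 0.068 0.072 0.006 0.094
0.095 94 0.06 0.065 0.069 0.005 0.094
0.105 106 0.039 0.063 0.067 0.006 0.094
0.115 117 0.036 0.06 0.065 0.005 0.094
0.125 113 0.034 0.058 0.062 0.005 0.093
0.135 111 0.035 0.054 0.06 0.007 0.094
0.145 101 0.035 0.05 0.057 0.005 0.093
0.155 128 0.032 0.048 0.055 0.005 0.094
0.165 36 0.026 0.034 0.04 0.022 0.047
0.175 62 0.027 0.031 0.039 0.009 0.054
0.185 103 0.027 0.032 0.05 0.007 0.061
0.195 102 0.025 0.032 0.047 0.005 0.062
```

Request:
{"fn": "apply_moves", "kwargs": {"commands": [[0, 0, 0, 0.15, 0], [0, 0, 0, 0.15, 0], [0, 0.1, -0.018, 0.1, 0], [0, 0.15, -0.026, 0, 0], [0, 0, 0, 0, 0]]}}

```text
clock: 14.7
position: [0.5592, -0.191, 0.1886]
ee_rot: [-3.13, 0.273, -0.0]
force: [-0.1, 0.2, -0.2]
width: 0.209
gripper_force: 35.0
```

```bash
python3 -c "
from cf import *
snap('side','side5')
b=cv2.imread('pics/side5.png');cv2.imwrite('pics/c6.png',cv2.resize(b[120:300,340:490],None,fx=3,fy=3,interpolation=2))
rep();cov()"
```

```text
tcp case 0.0533 0.0355 0.1884 [ 0.1 -0.2 -1.1] 0.2150571549342817
0.035 693 -0.06 0.007 0.08 0.005 0.095
0.045 352 -0.06 -0.001 0.079 0.005 0.095
0.055 141 0.042 0.075 0.08 0.005 0.094
0.065 109 0.068 0.075 0.083 0.006 0.094
0.075 113 0.067 0.073 0.079 0.005 0.093
0.085 116 0.063 0.071 0.076 0.006 0.094
0.095 109 0.064 0.07 0.075 0.005 0.093
0.105 121 0.062 0.068 0.074 0.005 0.094
0.115 121 0.06 0.067 0.071 0.006 0.094
0.125 113 0.052 0.065 0.069 0.006 0.093
0.135 123 0.047 0.063 0.069 0.006 0.094
0.145 102 0.049 0.06 0.065 0.006 0.093
0.155 170 0.047 0.058 0.065 0.006 0.094
0.165 29 0.046 0.054 0.061 0.006 0.089
0.175 11 0.045 0.047 0.051 0.027 0.043
0.185 38 0.041 0.046 0.051 0.023 0.045
0.195 68 0.036 0.045 0.051 0.01 0.059
```

View pics/c6.png

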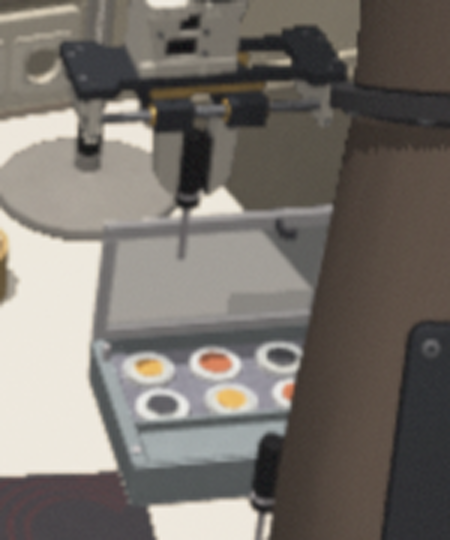

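Request:
{"fn": "apply_moves", "kwargs": {"commands": [[0, 0.14, -0.025, 0, 0], [0, 0.14, -0.025, 0, 0], [0, 0.14, -0.025, 0, 0], [0, 0.14, -0.025, 0, 0], [0, 0.13, -0.02, 0, 0], [0, 0, 0, 0, 0]]}}

```text
clock: 15.55
position: [0.6004, -0.1981, 0.1888]
ee_rot: [-3.13, 0.273, -0.0]
force: [-1.1, -0.3, -0.1]
width: 0.213
gripper_force: 35.0
```

```bash
python3 -c "
from cf import *
rep();cov()"
```

```text
tcp case 0.0956 0.0357 0.1888 [-1.1 -0.3 -0.1] 0.21341188367931077
0.035 690 -0.06 0.007 0.081 0.005 0.095
0.045 403 -0.06 0.018 0.092 0.005 0.095
0.055 173 0.044 0.081 0.09 0.005 0.093
0.065 147 0.077 0.085 0.092 0.005 0.093
0.075 142 0.08 0.088 0.093 0.005 0.092
0.085 153 0.083 0.09 0.1 0.005 0.093
0.095 151 0.086 0.094 0.101 0.006 0.093
0.105 147 0.09 0.096 0.104 0.007 0.093
0.115 156 0.091 0.099 0.106 0.005 0.093
0.125 150 0.094 0.103 0.112 0.005 0.093
0.135 156 0.09 0.105 0.112 0.005 0.094
0.145 138 0.091 0.105 0.115 0.005 0.094
0.155 110 0.091 0.107 0.117 0.006 0.093
0.165 14 0.091 0.094 0.097 0.032 0.038
0.175 8 0.085 0.089 0.094 0.028 0.043
0.185 36 0.085 0.088 0.093 0.026 0.048
0.195 62 0.079 0.086 0.094 0.012 0.056
```

Request:
{"fn": "apply_moves", "kwargs": {"commands": [[0, -0.2, 0.035, 0, 0], [0, -0.25, 0.04, 0, 0], [0, -0.25, 0.04, 0, 0], [0, -0.3, 0.05, 0, 0], [0, -0.45, 0.43, -0.18, 0], [0, -0.45, 0.43, -0.18, 0], [0, -0.45, 0.43, -0.18, 0], [0, -0.45, 0.43, -0.18, 0], [0, 0, 0, 0, 0], [0, 0, 0, 0, 0]]}}

```text
clock: 16.85
position: [0.4319, -0.0855, 0.1463]
ee_rot: [3.129, -0.274, 0.002]
force: [0.8, -0.7, -1.0]
width: 0.213
gripper_force: 35.0
```

```bash
python3 -c "
from cf import *
snap('side','side6')
b=cv2.imread('pics/side6.png')
o=observe(); P=o['position'];q=proj('side',[P,P-[0,0,.0125],P-[0,0,.0625],P+[0,0,.0475]]);print(P,q)
u,v=q[1].astype(int);print(u-40,v-30)
cv2.imwrite('pics/c7.png',cv2.resize(b[v-30:v+45,u-40:u+60],None,fx=8,fy=8,interpolation=2))
rep();cov()"
```

```text
[ 0.43226856 -0.08578831  0.14624097] [[378.60652409 240.62314667]
 [378.21207209 245.45225513]
 [376.68671148 264.15116826]
 [380.15635565 221.67437508]]
338 215
tcp case -0.0895 0.117 0.1462 [ 0.4  0.  -0.5] 0.21108675850366093
0.035 546 -0.06 -0.003 0.08 0.005 0.095
0.045 233 -0.06 -0.046 0.083 0.006 0.095
0.055 51 0.074 0.082 0.087 0.006 0.032
0.065 13 0.08 0.084 0.089 0.006 0.059
0.075 5 0.084 0.088 0.089 0.06 0.067
0.085 13 0.09 0.093 0.095 0.057 0.07
0.095 22 0.089 0.093 0.099 0.005 0.072
0.125 22 0.097 0.103 0.106 0.005 0.02
0.135 2 0.099 0.101 0.102 0.008 0.019
0.145 20 0.102 0.106 0.109 0.006 0.033
0.155 35 0.103 0.106 0.113 0.005 0.034
```

View pics/c7.png

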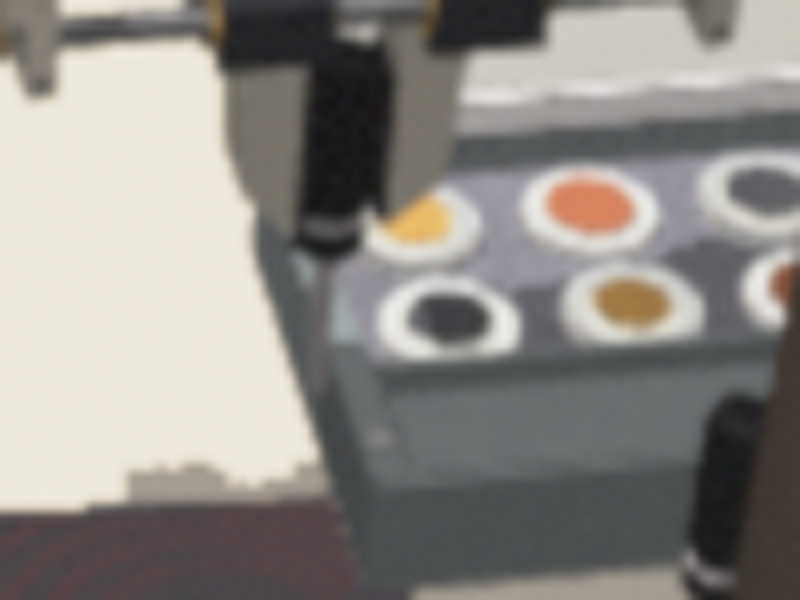

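Request:
{"fn": "apply_moves", "kwargs": {"commands": [[0, 0.6, 0.1, 0, 0], [0, 0.7, 0.3, 0, 0], [0, 0.7, 0.4, 0, 0], [0, 0.7, 0.3, 0, 0], [0, 0.7, 0.3, 0, 0], [0, 0.3, 0.6, 0, 0], [0, 0.2, 0.75, 0, 0], [0, 0, 0, 0, 0], [0, 0, 0, 0, 0], [0, 0, 0, 0, 0]]}}

```text
clock: 18.2
position: [0.6659, 0.0778, 0.1456]
ee_rot: [3.128, -0.277, -0.0]
force: [-0.5, 0.2, -0.4]
width: 0.213
gripper_force: 35.0
```

Request:
{"fn": "apply_moves", "kwargs": {"commands": [[0, 0.01, 0.03, -0.2, 0], [0, 0, 0, -0.16, 0], [0, 0, 0, 0, 0], [0, 0, 0, 0, 0]]}}

```text
clock: 18.7
position: [0.6664, 0.0816, 0.1241]
ee_rot: [3.13, -0.274, -0.0]
force: [1.1, 0.2, 0.5]
width: 0.211
gripper_force: 35.0
```

```bash
python3 -c "
from cf import *
for i in range(4): print(observe()['position']); imaging.get_image('side')"
```

```text
[0.66641402 0.08162801 0.12409981]
[0.66655076 0.08172103 0.12435969]
[0.66662904 0.08175188 0.12447295]
[0.66660081 0.08175186 0.12450673]
```

Request:
{"fn": "apply_moves", "kwargs": {"commands": [[0, 0, -0.03, 0, 0], [0, 0, 0, 0, 0], [0, 0, 0, -0.2, 0], [0, 0, 0, -0.2, 0], [0, 0, 0, -0.2, 0], [0, 0, 0, 0, 0]]}}

```text
clock: 19.65
position: [0.6655, 0.0797, 0.0864]
ee_rot: [3.129, -0.273, -0.004]
force: [-0.3, -1.0, -0.5]
width: 0.212
gripper_force: 35.0
```

Tip at about 24 mm, inside the well with no contact force.

Request:
{"fn": "apply_moves", "kwargs": {"commands": [[0, 0, 0, -0.15, 0], [0, 0, 0, -0.12, 0], [0, 0, 0, -0.05, 0], [0, 0, 0, 0, 0], [0, 0, 0, 0, 0]]}}

```text
clock: 20.27
position: [0.6666, 0.0799, 0.0692]
ee_rot: [-3.13, 0.273, -0.001]
force: [0.0, -0.5, -1.0]
width: 0.213
gripper_force: 35.0
```

Request:
{"fn": "apply_moves", "kwargs": {"commands": [[0, 0, 0, -0.04, 0], [0, 0, 0, 0, 0], [0, 0, 0, 0, 0]]}}

```text
clock: 20.65
position: [0.6663, 0.0799, 0.0666]
ee_rot: [3.13, -0.273, -0.0]
force: [0.9, -0.1, -0.6]
width: 0.214
gripper_force: 35.0
```

Request:
{"fn": "apply_moves", "kwargs": {"commands": [[30, 0, 0, 0, 0], [60, 0, 0, 0, 0], [100, 0, 0, 0, 0], [100, 0, 0, 0, 0], [100, 0, 0, 0, 0], [100, 0, 0, 0, 0], [100, 0, 0, 0, 0], [100, 0, 0, 0, 0], [100, 0, 0, 0, 0], [100, 0, 0, 0, 0]]}}

```text
clock: 21.9
position: [0.6663, 0.0799, 0.0665]
ee_rot: [3.13, -0.273, -0.0]
force: [0.1, -0.2, 0.4]
width: 0.999
gripper_force: 0.0
```

Request:
{"fn": "apply_moves", "kwargs": {"commands": [[100, 0, 0, 0.4, 0], [100, 0, 0, 0.5, 0], [100, 0, 0, 0.5, 0], [100, -0.22, -0.67, 0, 0], [100, -0.22, -0.67, 0, 0], [100, -0.5, -0.25, 0, 0], [100, -0.5, -0.25, 0, 0], [100, -0.6, -0.4, 0, 0], [100, -0.6, -0.5, 0, 0], [100, -0.6, -0.5, 0, 0], [100, 0, 0, 0, 0], [100, 0, 0, 0, 0]]}}

```text
clock: 23.4
position: [0.4726, -0.1143, 0.1509]
ee_rot: [-3.129, 0.274, -0.002]
force: [0.1, 0.1, -0.2]
width: 1.001
gripper_force: 0.0
```

```bash
python3 -c "
from cf import *
snap('top','top9'); cov('top'); o=observe(); print(o['position'],o['width'],o['force'])
d=np.load('top9.npz')['d'];vv,uu=np.mgrid[160:195,272:312];P=atd('top',np.c_[uu.ravel(),vv.ravel()],d)
a=P[(P[:,2]>.100)&(P[:,2]<.2)];print(len(a),a.mean(0),a.max(0))
d=np.load('top0.npz')['d'];P=atd('top',np.c_[uu.ravel(),vv.ravel()],d)
a=P[(P[:,2]>.100)&(P[:,2]<.2)];print(len(a),a.mean(0),a.max(0))"
```

```text
0.035 38 0.061 0.075 0.078 0.01 0.094
0.045 105 0.061 0.077 0.084 0.006 0.094
0.055 96 0.076 0.081 0.087 0.005 0.093
0.065 63 0.079 0.085 0.089 0.007 0.093
0.075 38 0.082 0.088 0.091 0.005 0.091
0.085 40 0.088 0.091 0.094 0.005 0.045
0.095 35 0.09 0.094 0.098 0.005 0.043
0.105 24 0.094 0.097 0.099 0.006 0.038
0.115 28 0.098 0.1 0.104 0.006 0.033
0.125 28 0.1 0.103 0.105 0.005 0.032
0.135 13 0.102 0.105 0.105 0.007 0.031
0.145 23 0.104 0.105 0.113 0.006 0.032
0.155 48 0.104 0.109 0.114 0.005 0.032
[ 0.47300478 -0.11359069  0.15070378] 1.0000465431321244 [-0.87049061  0.46024142  0.43728597]
65 [0.6644475  0.07836702 0.11241958] [0.67400844 0.08734352 0.12103283]
66 [0.66593905 0.07913466 0.11124504] [0.67655429 0.08789548 0.11785484]
```

View pics/top9.png

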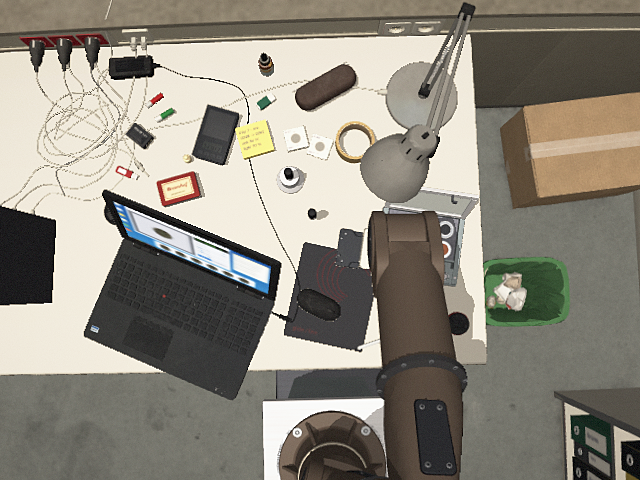

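The picture shows the pin standing in its stand at (291,173) and the cover swung back behind the case at about (445,200). Mouse (320,303), tape (356,140), notes (255,140) and blower (458,322) are where they were. The robot touches nothing.

```bash
python3 -c "
from cell import arm
print(arm.sign_off())"
```

```text
the job is handed in; nothing more can be done
None
```

The job is handed in at about 23 s: the latch released, the cover stays open at about 1.83 rad, the pin is back upright in its stand, and the mouse, blower, tape and notes have not moved; the hand-in returned no verdict.

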